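# Latch a trinket bin into its counter rack

### The arm

A 6-joint arm with a two-finger parallel gripper is mounted at the origin on the work surface. World frame = base frame: x ahead of the robot, y to its left, z up, the work surface at z = 0. Lengths are in mm, angles in rad, forces in N, time in s.
With the tool pointing down it reaches from about 300 to 775 mm from the base axis. Payload 14.6 kg.
Tool frame: the origin (TCP) lies at the very end of the fingers, on their centre line; the grasp point (between the pads) lies 19 mm behind it; z points along the fingers, y is the line along which they close (so a half turn about z gives the same grasp; the last joint's range is limited). The gripper opens to 94 mm and grips with 3 to 60 N. Pads are 16 mm wide; open, the fingers measure 119 mm over their backs; the gripper's body (75 mm by 177 mm) begins 78 mm behind the grasp point.
Start: joints at [-1.252, 0.3, 1.521, -0, 1.321, -0.067], TCP at [206.958, -509.566, 205.446] pointing down, gripper open.
Joint ranges: [-3.03, 3.03], [-0.79, 2.21], [0.23, 2.52], [-1.04, 4.18], [0, 3.07], [-2.55, 2.55]. Speed limits (rad/s): [2.22, 2.22, 2.57, 3.14, 3.14, 3.14].

### API

Orientations are given as [roll, pitch, yaw] about the fixed x, y, z axes, in that order (R = Rz(yaw) Ry(pitch) Rx(roll)).
In Python, from cell import manip gives the robot as it stands. The module is installed in compiled form; this text tells all that it offers.
- The arm moves only by the shell command python3 -m inch 'ROWS' [FORCE]. ROWS is JSON, a list of rows, each an object of numbers: "gripper": the opening, from 0 (shut) to 1 (fully open); "dx", "dy", "dz": the shift along the world's x, y, z in m; "wx", "wy", "wz": the turn, a rotation vector about the world's x, y, z in degrees. A call has exactly 5 rows; each row is the pose to reach, as a shift and turn from the pose commanded when the call began; what a row does not reach only later rows make up. A row lasts 1/12 s, in which the tool goes at most 41.7 mm and 7.16 degrees, less where a joint would pass 70% of its speed; a pose out of reach is approached as far as the arm can. A call with a gripper value outside its range is refused whole. The fingers move at their own pace and stop on an object; FORCE is the grip in N (left out, the last holds). Time passes only in rows, so rows that repeat a pose let the fingers close, or fill a call up. It gives the time, the measured TCP pose, the force, the opening and the grip force at its end, in the units of the state.
- manip.read_state(): the state, without advancing time (a new reading comes with each control period).
- manip.camera(name): name is "scene" or "top" or "wrist"; returns the picture (384x512x3 uint8, blue, green, red); there is no depth.
- manip.camera_info(name): a dict with "camera_matrix" (3x3 intrinsics, pixels), "D" ([k1, k2, p1, p2, k3] as OpenCV has them; the pictures are not rectified), "R" (3x3) and "t" (3): a world point X has camera coordinates R X + t; the wrist camera has in their place "tool_from_camera" (4x4, takes a point from camera to tool coordinates, whose origin is the TCP and whose axes are the flange's). Camera axes: x right, y down, z forward; pixel columns grow to the right and rows downward; lengths in mm; the calibration is good to about 2 mm. A picture is of the moment at which its call begins: read the wrist's pose just before it. camera_info takes no time and is no camera call.
- manip.sign_off(): hands the job in; it is judged then, once.
The state is a dict: "clock": time; "joints": joint angles; "qd": joint speeds; "effort": joint torques, N m; "eef_pos": TCP position; "eef_rot": TCP orientation; "wrist_force": force on the tool from outside, world axes, zero at the start; "moment": the same for the moment, N m; "finger_gap": finger opening in mm; "finger_force": force on a finger pad.
Only numpy, scipy, OpenCV 4.12 (cv2) and the standard library are available. Lean on these libraries where they do the work, as an engineer would, in place of code of your own. Each camera call takes 0.05 s, during which the arm holds its last target. There are 200 camera calls.

### The job

Pick up the red trinket bin by its white grip tab, stand it flat on the floor of the rack in front of the empty lane, and slide it in so that its own leading edge lifts the yellow catch, gently right up to the end stop until the catch drops fully down behind it; then let go. Keep the robot itself off the rack and the catch, never press or bump the bin hard against the rack's walls, catch or stop (stay well under 25 N), keep the bin upright and leave the other goods alone.

Things in the scene. Friction and masses are not known exactly. Their poses are not given: they have to be found in the camera images.
- bin: Red open bin, 120 long (x), 90 wide (y), 50 high, walls 4, with flat 12 wide rims along both long sides, fixed trinkets inside; 0.2 to 0.45 kg. Same both ways round: either end may lead. Origin: centre of its underside, z up. White grip tab above its centre: 10 thick along x, 36 wide along y, 50 to 85 mm above the underside; pinch it across its thickness (fingers closing along the bin's x).
- rack: Grey-floored wooden rack fixed to the table, 370 x 270 mm, slippery floor 6 mm thick. Origin: on the table top under the middle line (y = 0) of the EMPTY lane, which runs along +x. Floor from x = -185 to 185 mm, open in front. Lane 95 mm wide between 30 mm high wooden walls that start at x = -50 mm; before them, from x = -110 mm, flared guides narrow from 119 to 95 mm.
- rack_apron (a point): Point on the rack's floor in front of the empty lane (x = -155, y = 0, z = 6 mm of the rack; axes as the rack's): a bin lowered with its centre here and along the lane stands clear in front of the catch.
- rack_home (a point): Point on the rack's floor (x = 71, y = 0, z = 6 mm of the rack): bin's centre when against the rubber-faced end stop, IF that is in mid setting. Stop and catch bracket share a bar clamped up to 30 mm either way along x, not measured: home is 41 to 101. The catch drops only with the bin within about 3 mm of the stop; then the bin has some 15 mm of play.
- rack_neighbour (a point): Centre of the underside of a blue bin of the same size (tab top 91 mm above the table) already latched in the second lane (x = 83.5, y = 101.5, z = 6 mm of the rack); it is fixed, part of the rack, not to be touched.
- catch (a joint): Yellow gravity catch: bar 67 x 12 x 8 mm over the lane's y = -45 to -33 mm, hinged at x = -53 mm (+-30, see rack_home), 85 mm above the table, on a dark bracket outside the lane (y = -68, 97 mm high). Slopes down to a tip at x = -5, 34 mm above the table. Rad: 0 fully down, grows when lifted, about 0.45 riding on a bin's rim. Light; falls by its weight.
- globe: Blue 190 mm ball on a white 150 mm foot, 245 mm tall, bystander (leave alone). Origin: centre of its underside.
- mug: White mug, 80 mm wide, 90 mm tall, bystander (leave alone). Origin: centre of its underside.
- books: Stack of three books, 130 x 190 mm, 63 mm high, bystander (leave alone). Origin: centre of its underside.
- toy_car: Yellow toy car, 120 x 60 mm, 59 mm high, bystander (leave alone). Origin: centre of its underside.
- bowl: Dark wooden bowl, 150 mm wide, 50 mm high, bystander (leave alone). Origin: centre of its underside.
- figurine: Blue china figurine, 52 mm wide, 98 mm tall, bystander (leave alone). Origin: centre of its underside.
- film_case: Flat black and green film case, 190 x 135 x 14 mm, bystander (leave alone). Origin: centre of its underside.
Things that resemble listed ones, but are neither listed nor needed, are in the scene too. There is more than one size of the bin; the one meant has the size given above.

How it is judged:
By the outcome, as a careful person would: the job done as asked, in the order asked, and still so for the second after the job is handed in, with the robot touching nothing.
It also fails if it takes over 72 s, if anything falls off the work surface, if the arm or the gripper's body presses on something with over 40 N, if the wrist force passes 120 N, or if a joint passes its speed limit or range.

## Working session

There is one attempt and no reset: what is moved stays moved. The work goes in short steps, Python scripts to look and compute and a shell command to move; the robot and the scene stay as the last step left them, time stands still between calls to the robot, and variables do not carry over. Pictures are saved under pics/ and viewed, at most 10 in all, crops included, and the job is handed in when it is done.

```bash
mkdir -p pics; cat > h.py <<'E'
import numpy as np, cv2
from cell import manip
from scipy.spatial.transform import Rotation as Ro
def ext(name):
    i=manip.camera_info(name); K=np.array(i["camera_matrix"],float); D=np.array(i["D"],float)
    if name!="wrist": return K,D,np.array(i["R"],float),np.array(i["t"],float).ravel()
    s=manip.read_state(); T=np.array(i["tool_from_camera"],float)
    Rt=Ro.from_euler("xyz",s["eef_rot"]).as_matrix()
    Rwc=Rt@T[:3,:3]; c=Rt@T[:3,3]+np.array(s["eef_pos"]); return K,D,Rwc.T,-Rwc.T@c
def ray(e,px):
    K,D,R,t=e; u=cv2.undistortPoints(np.array(px,float).reshape(-1,1,2),K,D).reshape(-1,2)
    return -R.T@t,(np.c_[u,np.ones(len(u))]@R)
def onz(e,px,z):
    c,d=ray(e,px); return c+d*((z-c[2])/d[:,2])[:,None]
def proj(e,X):
    K,D,R,t=e; return cv2.projectPoints(np.array(X,float).reshape(-1,3),cv2.Rodrigues(R)[0],t,K,D)[0].reshape(-1,2)
E
python3 - <<'E'
from h import *
for n in("scene","top"):
    im=manip.camera(n); cv2.imwrite(f"pics/{n}0.png",im)
    e=ext(n); print(n,-e[2].T@e[3])
a=np.hstack
cv2.imwrite("pics/top0b.png",cv2.resize(cv2.imread("pics/top0.png"),(800,600)))
cv2.imwrite("pics/sc0b.png",cv2.resize(cv2.imread("pics/scene0.png"),(800,600)))
print(manip.read_state())
E
```

```text
scene [1119.86201963 -722.81035386 1010.1454812 ]
top [ 242.02488835  -78.76468958 1666.41318888]
{'clock': 0.1, 'joints': array([-1.25158408e+00,  3.00396352e-01,  1.52149878e+00, -8.99898452e-07,
        1.32066269e+00, -6.65788857e-02]), 'qd': array([ 1.82797807e-04, -1.19172314e-03, -2.73925364e-03, -2.21860365e-04,
       -2.88575400e-04,  8.50842553e-05]), 'effort': array([ 2.05080265e-03, -5.32644296e+01, -3.53285229e+01,  7.10040238e-02,
        2.35183036e-02, -7.57452221e-05]), 'eef_pos': array([ 206.90021072, -509.36561652,  204.96213595]), 'eef_rot': array([-3.14062956e+00, -6.33428981e-05,  3.85791321e-01]), 'wrist_force': array([ 1.14944989, -0.14409841,  0.24222859]), 'moment': array([ 0.01034998, -0.01663395, -0.00588157]), 'finger_force': 0.0, 'finger_gap': 94.15523815792577}
```

View pics/top0b.png

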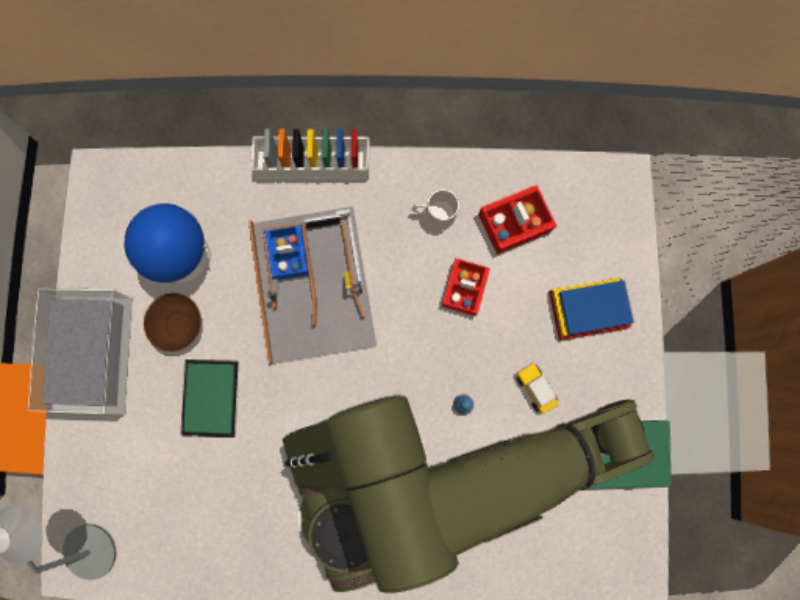

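View pics/sc0b.png

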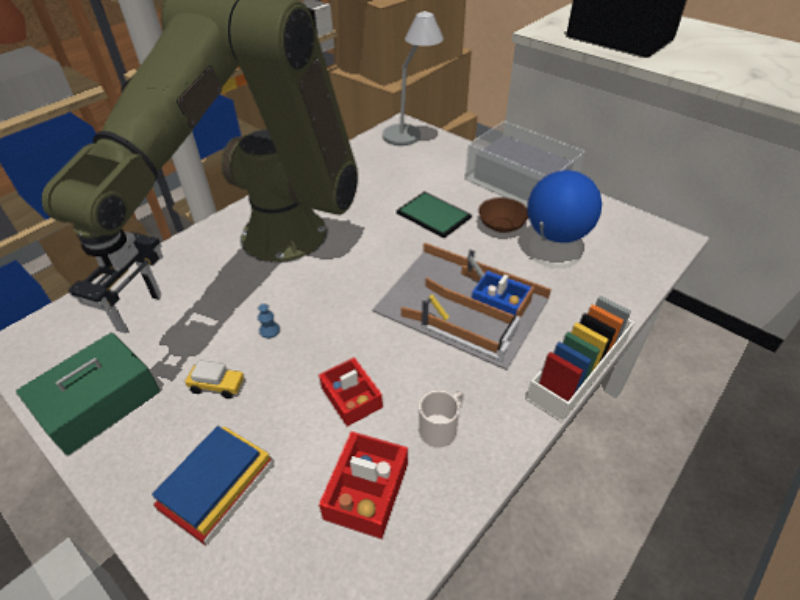

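The top view shows the target candidate, the small red bin, at scaled pixel (466,287) and a larger decoy at (517,218). The rack has front floor corners near (270,363) and (375,346). The yellow catch is at (349,283) on the right side of the empty lane.

```bash
python3 - <<'E'
from h import *
e=ext("top"); im=cv2.imread("pics/top0.png"); hsv=cv2.cvtColor(im,cv2.COLOR_BGR2HSV)
s=.64
def rects(m,z,box):
    x0,y0,x1,y1=[int(v*s) for v in box]; k=np.zeros_like(m); k[y0:y1,x0:x1]=m[y0:y1,x0:x1]
    c=max(cv2.findContours(k,cv2.RETR_EXTERNAL,cv2.CHAIN_APPROX_NONE)[0],key=cv2.contourArea)
    P=onz(e,c.reshape(-1,2),z)[:,:2].astype(np.float32); return cv2.minAreaRect(P)
red=cv2.inRange(hsv,(0,130,50),(8,255,255))|cv2.inRange(hsv,(172,130,50),(180,255,255))
blue=cv2.inRange(hsv,(100,130,50),(125,255,255))
print("small",rects(red,50,(430,245,500,330)))
print("big",rects(red,50,(470,175,570,260)))
print("blue",rects(blue,56,(255,215,312,290)))
print("front L,R, backR",onz(e,[[270*s,363*s],[375*s,346*s],[352*s,208*s]],6)[:,:2])
cv2.imwrite("pics/rack0.png",cv2.resize(im[120:240,150:250],(600,720)[::1],interpolation=cv2.INTER_CUBIC)[:600])
E
```

```text
small ((558.2938842773438, -276.5758361816406), (91.49295806884766, 127.06725311279297), 74.12957000732422)
big ((735.129638671875, -409.9560852050781), (128.855712890625, 174.5256805419922), 23.80453109741211)
blue ((640.1293334960938, 170.122802734375), (128.87197875976562, 91.27700805664062), 10.45766544342041)
front L,R, backR [[366.73048579 207.63931703]
 [412.76189085 -54.45243276]
 [771.41265316  10.07851741]]
```

View pics/rack0.png

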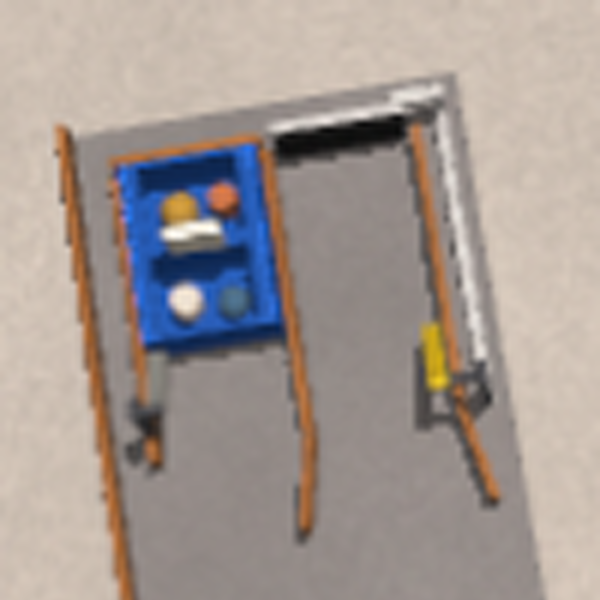

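The crop shows the rack with the blue neighbour on the left. The empty lane is in the middle, and the yellow catch bar and its bracket are near crop pixel (435,360).

```bash
python3 -m inch '[{"gripper":1,"dx":0.025,"dy":0.016,"dz":0.01,"wz":4},{"gripper":1,"dx":0.055,"dy":0.035,"dz":0.02,"wz":9},{"gripper":1,"dx":0.085,"dy":0.055,"dz":0.03,"wz":14},{"gripper":1,"dx":0.115,"dy":0.075,"dz":0.04,"wz":19},{"gripper":1,"dx":0.145,"dy":0.095,"dz":0.045,"wz":24}]' && python3 -m inch '[{"gripper":1,"dx":0.03,"dy":0.02,"wz":5},{"gripper":1,"dx":0.06,"dy":0.04,"wz":10},{"gripper":1,"dx":0.09,"dy":0.06,"wz":15},{"gripper":1,"dx":0.12,"dy":0.08,"wz":20},{"gripper":1,"dx":0.15,"dy":0.1,"wz":24}]' && python3 -m inch '[{"gripper":1,"dx":0.025,"dy":0.017,"wz":2},{"gripper":1,"dx":0.045,"dy":0.03,"wz":4},{"gripper":1,"dx":0.06,"dy":0.037,"wz":4},{"gripper":1,"dx":0.06,"dy":0.037,"wz":4},{"gripper":1,"dx":0.06,"dy":0.037,"wz":4}]'
python3 - <<'E'
from h import *
print(np.round(manip.camera_info("wrist")["tool_from_camera"],2))
e=ext("wrist"); im=manip.camera("wrist"); cv2.imwrite("pics/w1.png",im); np.save("w1.npy",np.array(e,object),allow_pickle=True)
print(manip.read_state()["eef_pos"],-e[2].T@e[3])
E
```

```text
[[  -0.     -0.97   -0.26   75.85]
 [   1.     -0.     -0.      0.19]
 [   0.     -0.26    0.97 -180.07]
 [   0.      0.      0.      1.  ]]
[ 206.90555002 -509.39617463  205.02844572] [ 277.2976946  -481.16198254  385.03870328]validation failed for argument at $[0]...
```

View pics/w1.png

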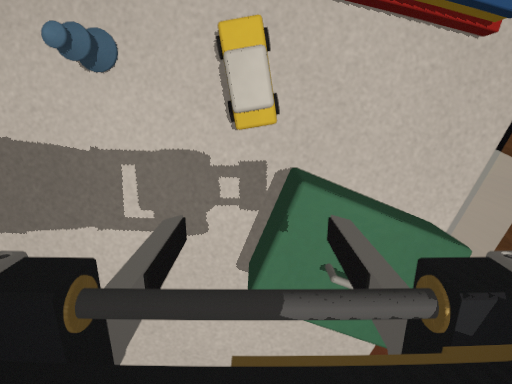

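The move was refused because every key is needed in each row. The view shows the start place: the toy car at (247,70) and a green box under the fingers.

```bash
python3 -m inch '[{"gripper":1,"dx":0.025,"dy":0.016,"dz":0.02,"wx":0,"wy":0,"wz":4},{"gripper":1,"dx":0.055,"dy":0.035,"dz":0.03,"wx":0,"wy":0,"wz":9},{"gripper":1,"dx":0.085,"dy":0.055,"dz":0.04,"wx":0,"wy":0,"wz":14},{"gripper":1,"dx":0.115,"dy":0.075,"dz":0.045,"wx":0,"wy":0,"wz":19},{"gripper":1,"dx":0.145,"dy":0.095,"dz":0.045,"wx":0,"wy":0,"wz":24}]' && python3 -m inch '[{"gripper":1,"dx":0.03,"dy":0.02,"dz":0,"wx":0,"wy":0,"wz":5},{"gripper":1,"dx":0.06,"dy":0.04,"dz":0,"wx":0,"wy":0,"wz":10},{"gripper":1,"dx":0.09,"dy":0.06,"dz":0,"wx":0,"wy":0,"wz":15},{"gripper":1,"dx":0.12,"dy":0.08,"dz":0,"wx":0,"wy":0,"wz":20},{"gripper":1,"dx":0.15,"dy":0.1,"dz":0,"wx":0,"wy":0,"wz":24}]' && python3 -m inch '[{"gripper":1,"dx":0.025,"dy":0.017,"dz":0,"wx":0,"wy":0,"wz":2},{"gripper":1,"dx":0.045,"dy":0.03,"dz":0,"wx":0,"wy":0,"wz":4},{"gripper":1,"dx":0.06,"dy":0.037,"dz":0,"wx":0,"wy":0,"wz":4},{"gripper":1,"dx":0.06,"dy":0.037,"dz":0,"wx":0,"wy":0,"wz":4},{"gripper":1,"dx":0.06,"dy":0.037,"dz":0,"wx":0,"wy":0,"wz":4}]'
cat > wl.py <<'E'
import sys,pickle
from h import *
e=ext("wrist"); im=manip.camera("wrist"); n=sys.argv[1]; cv2.imwrite(f"pics/{n}.png",im); pickle.dump(e,open(n+".pkl","wb"))
s=manip.read_state(); print(s["clock"],s["eef_pos"],np.degrees(s["eef_rot"]),s["wrist_force"])
E
python3 wl.py w2
```

```text
clock: 0.57
eef_pos: [353.3, -413.7, 251.6]
eef_rot: [3.14, 0.0, 0.809]
wrist_force: [0.4, -0.5, -0.4]
finger_gap: 93.8
finger_force: 0.0
clock: 0.98
eef_pos: [503.2, -313.2, 250.3]
eef_rot: [-3.141, -0.0, 1.228]
wrist_force: [0.2, -1.2, -0.1]
finger_gap: 93.9
finger_force: 0.0
clock: 1.4
eef_pos: [562.1, -277.2, 249.8]
eef_rot: [-3.141, -0.0, 1.294]
wrist_force: [-0.5, 0.2, -0.0]
finger_gap: 93.8
finger_force: 0.0
1.45 [ 561.57871075 -277.73493724  250.0587107 ] [-1.79956802e+02  5.97692417e-04  7.41039292e+01] [ 0.3542603   0.72217678 -0.37782274]
```

View pics/w2.png

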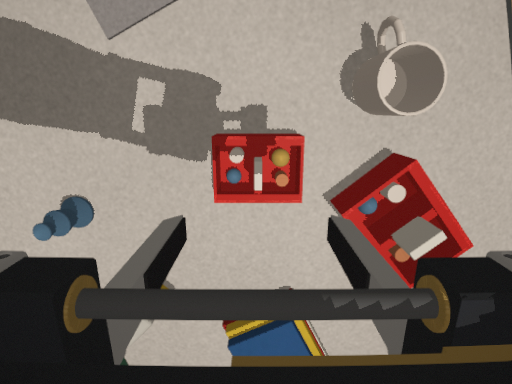

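The target bin sits at (258,168) between the fingers, well aligned, with its tab at (258,175). The larger decoy is to the right at (405,218).

```bash
python3 - <<'E'
from h import *; import pickle
e=pickle.load(open("w2.pkl","rb")); im=cv2.imread("pics/w2.png"); hsv=cv2.cvtColor(im,cv2.COLOR_BGR2HSV)
m=cv2.inRange(hsv,(0,130,100),(8,255,255))|cv2.inRange(hsv,(172,130,100),(180,255,255))
k=np.zeros_like(m);k[120:215,195:315]=m[120:215,195:315]
c=max(cv2.findContours(k,cv2.RETR_EXTERNAL,cv2.CHAIN_APPROX_NONE)[0],key=cv2.contourArea).reshape(-1,2)
print(c.min(0),c.max(0))
print("rim",cv2.minAreaRect(onz(e,c,50)[:,:2].astype(np.float32)))
w=cv2.inRange(hsv,(0,0,120),(180,60,255)); k=np.zeros_like(w);k[145:200,248:268]=w[145:200,248:268]
c=max(cv2.findContours(k,cv2.RETR_EXTERNAL,cv2.CHAIN_APPROX_NONE)[0],key=cv2.contourArea).reshape(-1,2)
print(c.min(0),c.max(0)); print("tab",cv2.minAreaRect(onz(e,c,85)[:,:2].astype(np.float32)))
E
```

```text
[212 134] [303 202]
rim ((564.3815307617188, -276.5316162109375), (91.89562225341797, 120.003173828125), 74.14397430419922)
[254 160] [261 189]
tab ((564.215576171875, -276.6903381347656), (35.92463684082031, 8.588924407958984), 74.36304473876953)
```

```bash
python3 -m inch '[{"gripper":1,"dx":0,"dy":0.03,"dz":0.01,"wx":0,"wy":0,"wz":5},{"gripper":1,"dx":0,"dy":0.065,"dz":0.02,"wx":0,"wy":0,"wz":10},{"gripper":1,"dx":0,"dy":0.1,"dz":0.03,"wx":0,"wy":0,"wz":15},{"gripper":1,"dx":0,"dy":0.135,"dz":0.04,"wx":0,"wy":0,"wz":20},{"gripper":1,"dx":0,"dy":0.17,"dz":0.04,"wx":0,"wy":0,"wz":26}]' && python3 -m inch '[{"gripper":1,"dx":0,"dy":0.03,"dz":0,"wx":0,"wy":0,"wz":0},{"gripper":1,"dx":0,"dy":0.06,"dz":0,"wx":0,"wy":0,"wz":0},{"gripper":1,"dx":0,"dy":0.08,"dz":0,"wx":0,"wy":0,"wz":0},{"gripper":1,"dx":0,"dy":0.08,"dz":0,"wx":0,"wy":0,"wz":0},{"gripper":1,"dx":0,"dy":0.08,"dz":0,"wx":0,"wy":0,"wz":0}]'; python3 wl.py w3
```

```text
clock: 1.87
eef_pos: [561.4, -107.2, 292.7]
eef_rot: [3.139, 0.001, 1.749]
wrist_force: [0.3, 0.1, 0.3]
finger_gap: 93.8
finger_force: 0.0
clock: 2.28
eef_pos: [561.5, -27.8, 290.7]
eef_rot: [3.141, 0.0, 1.748]
wrist_force: [0.6, -0.1, -0.2]
finger_gap: 94.0
finger_force: 0.0
2.3333 [561.64023324 -28.56957523 290.61566158] [1.79989924e+02 2.02724318e-02 1.00069107e+02] [-0.97793686 -0.80254442  0.20438083]
```

View pics/w3.png

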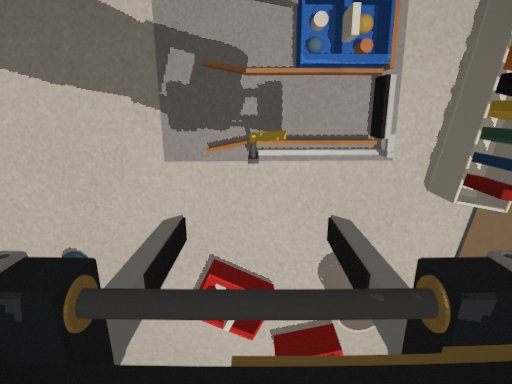

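This shows the rack from above. The empty lane lies between wall tops at rows ~71 and ~140. The catch is at (268,136), its bracket at (253,155), the black stop face at column ~376, and the front-right floor corner at (164,161).

```bash
python3 - <<'E'
from h import *; import pickle
e=pickle.load(open("w3.pkl","rb")); im=cv2.imread("pics/w3.png"); hsv=cv2.cvtColor(im,cv2.COLOR_BGR2HSV)
print("cam",-e[2].T@e[3])
m=cv2.inRange(hsv,(5,120,70),(17,255,255))
for c in range(205,386,12):
    r=np.where(m[55:160,c])[0]+55; print(c,r.tolist(), end=" | ")
print()
for r in (85,100,115,130):
    g=im[r,365:400].mean(1).astype(int); print(r,g.tolist())
y=cv2.inRange(hsv,(22,150,80),(32,255,255)); k=np.zeros_like(y);k[100:170,230:310]=y[100:170,230:310]
p=np.argwhere(k); print("yellow",p.min(0),p.max(0))
P=onz(e,[[164,161],[152,2]],6);print("floor front",P[:,:2])
cv2.imwrite("pics/w3c.png",cv2.resize(im[50:175,150:410],(780,375),interpolation=cv2.INTER_CUBIC))
E
```

```text
cam [549.06932674  46.22137739 470.75046021]
205 [60, 61, 62, 63, 64, 65] | 217 [63, 64, 65, 66, 67, 68, 146, 147, 148, 149, 150] | 229 [65, 66, 67, 68, 69, 70, 71, 143, 144, 145, 146, 147] | 241 [68, 69, 70, 71, 72, 73, 141, 142, 143, 144, 145] | 253 [68, 69, 70, 71, 72, 73, 74] | 265 [68, 69, 70, 71, 72, 73, 74, 141, 142, 143] | 277 [68, 69, 70, 71, 72, 73, 74, 140, 141, 142, 143] | 289 [68, 69, 70, 71, 72, 73, 74, 139, 140, 141, 142, 143] | 301 [68, 69, 70, 71, 72, 73, 74, 139, 140, 141, 142, 143] | 313 [68, 69, 70, 71, 72, 73, 74, 139, 140, 141, 142, 143] | 325 [68, 69, 70, 71, 72, 73, 74, 139, 140, 141, 142, 143] | 337 [68, 69, 70, 71, 72, 73, 74, 139, 140, 141, 142, 143] | 349 [68, 69, 70, 71, 72, 73, 74, 139, 140, 141, 142, 143] | 361 [69, 70, 71, 72, 73, 74, 139, 140, 141, 142, 143] | 373 [69, 70, 71, 72, 73, 74, 140, 141, 142, 143] | 385 [66, 67, 68, 69] | 
85 [131, 130, 132, 134, 135, 119, 73, 73, 72, 57, 20, 14, 15, 13, 12, 14, 14, 14, 13, 14, 25, 30, 29, 33, 69, 168, 175, 175, 176, 176, 161, 128, 130, 128, 125]
100 [131, 134, 135, 137, 130, 75, 74, 73, 53, 15, 13, 14, 16, 16, 15, 13, 16, 17, 16, 23, 30, 32, 34, 124, 168, 177, 177, 177, 172, 141, 132, 129, 126, 126, 160]
115 [134, 130, 129, 122, 74, 76, 72, 28, 13, 12, 15, 12, 15, 14, 16, 14, 17, 20, 30, 33, 32, 80, 149, 177, 178, 176, 176, 161, 139, 132, 133, 134, 154, 167, 168]
130 [131, 103, 77, 73, 74, 61, 18, 14, 14, 14, 16, 14, 15, 19, 10, 18, 23, 32, 33, 46, 121, 178, 178, 178, 178, 168, 141, 126, 128, 131, 144, 158, 165, 167, 167]
yellow [131 249] [142 285]
floor front [[415.78543336 -56.40138056]
 [374.82622766 171.27434574]]
```

View pics/w3c.png

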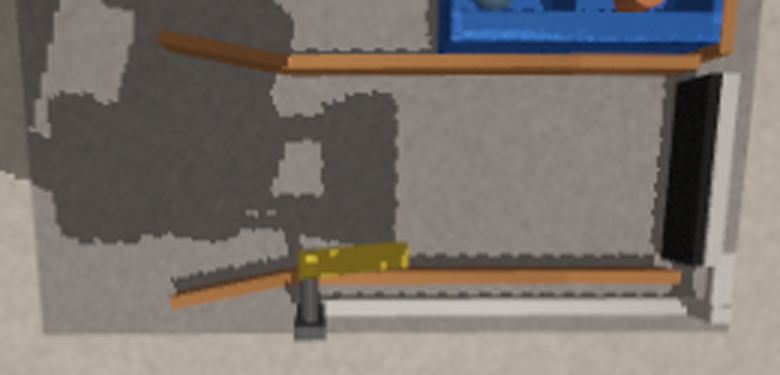

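The crop shows straight lane walls, with the left inner top edge at about crop row 70 and the right at about row 268. The catch is fully down, and the stop's black face is at crop columns ~665–715.

```bash
python3 - <<'E'
from h import *; import pickle
e=pickle.load(open("w3.pkl","rb")); im=cv2.imread("pics/w3.png"); hsv=cv2.cvtColor(im,cv2.COLOR_BGR2HSV)
for c in (270,300,350,370): print(c,hsv[66:77,c,2].tolist(),hsv[134:146,c,2].tolist())
for z in (30,36):
  L=onz(e,[[300,72.5],[360,72.5]],z)[:,:2]; R=onz(e,[[300,138.5],[360,138.5]],z)[:,:2]
  for P in (L,R): d=P[1]-P[0]; print(z,np.degrees(np.arctan2(d[1],d[0])))
  d=(L[1]-L[0]+R[1]-R[0]); u=d/np.linalg.norm(d); n=np.array([-u[1],u[0]])
  print("width",(L.mean(0)-R.mean(0))@n, "midpoint",(L.mean(0)+R.mean(0))/2,u)
  lc=(L.mean(0)+R.mean(0))/2
  F=onz(e,[[164,161],[157,75]],6)[:,:2]-lc; print("floor corner in lane frame rel mid",F@u,F@n)
  K=onz(e,[[245,74],[241,73]],z)[:,:2]-lc; print("knee",K@u)
  B=onz(e,[[313+76,85],[313+75,115]],z)[:,:2]; 
b=onz(e,[[370.5,85],[368.5,115]],6)[:,:2]-lc; print("stop shadow/bottom",b@u)
b=onz(e,[[374.5,85],[371.8,115],[370,130]],6)[:,:2]-lc; print("stop face bottom if z6",b@u)
b=onz(e,[[285.5,133]],34)[:,:2]-lc; print("tip",b@u,b@n)
E
```

```text
270 [104, 82, 169, 171, 172, 172, 153, 96, 94, 124, 136] [115, 115, 115, 116, 115, 115, 139, 167, 174, 175, 163, 146]
300 [89, 75, 157, 165, 166, 166, 136, 98, 94, 130, 128] [136, 107, 77, 76, 78, 82, 133, 162, 168, 168, 155, 140]
350 [89, 81, 137, 165, 165, 164, 142, 103, 100, 128, 138] [121, 92, 77, 77, 79, 82, 138, 168, 168, 168, 153, 135]
370 [89, 85, 120, 163, 162, 163, 147, 93, 95, 116, 134] [44, 56, 96, 135, 123, 98, 137, 166, 166, 165, 155, 139]
30 10.51888943998349
30 10.278423574132182
width 93.70813388237423 midpoint [654.63817086  72.47738939] [0.9835856  0.18044213]
floor corner in lane frame rel mid [-258.18727318 -258.09891032] [-83.66420693  47.79274759]
knee [-124.15178667 -129.8375749 ]
36 10.518889439983493
36 10.278423574132189
width 92.432471451924 midpoint [653.20104685  72.11996249] [0.9835856  0.18044213]
floor corner in lane frame rel mid [-256.70924383 -256.62088097] [-83.57196469  47.88498984]
knee [-122.46169038 -128.07007715]
stop shadow/bottom [67.66765271 68.41705289]
stop face bottom if z6 [73.84410459 73.63084238 72.85511636]
tip [-63.71490173] [-38.14315531]
```

```bash
python3 -m inch '[{"gripper":1,"dx":0,"dy":-0.03,"dz":-0.01,"wx":0,"wy":0,"wz":-5},{"gripper":1,"dx":0,"dy":-0.065,"dz":-0.02,"wx":0,"wy":0,"wz":-10},{"gripper":1,"dx":0.002,"dy":-0.1,"dz":-0.03,"wx":0,"wy":0,"wz":-15},{"gripper":1,"dx":0.002,"dy":-0.135,"dz":-0.04,"wx":0,"wy":0,"wz":-20},{"gripper":1,"dx":0.0025,"dy":-0.17,"dz":-0.05,"wx":0,"wy":0,"wz":-26}]' && python3 -m inch '[{"gripper":1,"dx":0,"dy":-0.03,"dz":-0.02,"wx":0,"wy":0,"wz":0},{"gripper":1,"dx":0,"dy":-0.06,"dz":-0.04,"wx":0,"wy":0,"wz":0},{"gripper":1,"dx":0,"dy":-0.078,"dz":-0.07,"wx":0,"wy":0,"wz":0},{"gripper":1,"dx":0,"dy":-0.078,"dz":-0.1,"wx":0,"wy":0,"wz":0},{"gripper":1,"dx":0,"dy":-0.078,"dz":-0.12,"wx":0,"wy":0,"wz":0}]' && python3 -m inch '[{"gripper":1,"dx":0,"dy":0,"dz":0,"wx":0,"wy":0,"wz":0},{"gripper":1,"dx":0,"dy":0,"dz":-0.0,"wx":0,"wy":0,"wz":0},{"gripper":1,"dx":0,"dy":0,"dz":0,"wx":0,"wy":0,"wz":0},{"gripper":1,"dx":0,"dy":0,"dz":0,"wx":0,"wy":0,"wz":0},{"gripper":1,"dx":0,"dy":0,"dz":0,"wx":0,"wy":0,"wz":0}]'
```

```text
clock: 2.75
eef_pos: [563.5, -201.0, 240.0]
eef_rot: [3.142, 0.0, 1.287]
wrist_force: [1.2, 0.5, -0.7]
finger_gap: 94.1
finger_force: 0.0
clock: 3.17
eef_pos: [562.3, -278.2, 117.1]
eef_rot: [-3.139, -0.001, 1.289]
wrist_force: [1.0, -1.2, 0.5]
finger_gap: 94.2
finger_force: 0.0
clock: 3.58
eef_pos: [565.0, -275.9, 122.1]
eef_rot: [3.139, 0.001, 1.293]
wrist_force: [0.3, -0.4, -0.5]
finger_gap: 94.3
finger_force: 0.0
```

```bash
python3 -m inch '[{"gripper":1,"dx":0,"dy":-0.001,"dz":-0.015,"wx":0,"wy":0,"wz":0},{"gripper":1,"dx":0,"dy":-0.001,"dz":-0.03,"wx":0,"wy":0,"wz":0},{"gripper":1,"dx":0,"dy":-0.001,"dz":-0.045,"wx":0,"wy":0,"wz":0},{"gripper":1,"dx":0,"dy":-0.001,"dz":-0.055,"wx":0,"wy":0,"wz":0},{"gripper":1,"dx":0,"dy":-0.001,"dz":-0.062,"wx":0,"wy":0,"wz":0}]' && python3 -m inch '[{"gripper":0.3,"dx":0,"dy":0,"dz":0,"wx":0,"wy":0,"wz":0},{"gripper":0.2,"dx":0,"dy":0,"dz":0,"wx":0,"wy":0,"wz":0},{"gripper":0.15,"dx":0,"dy":0,"dz":0,"wx":0,"wy":0,"wz":0},{"gripper":0,"dx":0,"dy":0,"dz":0,"wx":0,"wy":0,"wz":0},{"gripper":0,"dx":0,"dy":0,"dz":0,"wx":0,"wy":0,"wz":0}]' 30 && python3 -m inch '[{"gripper":0,"dx":0,"dy":0,"dz":0,"wx":0,"wy":0,"wz":0},{"gripper":0,"dx":0,"dy":0,"dz":0,"wx":0,"wy":0,"wz":0},{"gripper":0,"dx":0,"dy":0,"dz":0,"wx":0,"wy":0,"wz":0},{"gripper":0,"dx":0,"dy":0,"dz":0,"wx":0,"wy":0,"wz":0},{"gripper":0,"dx":0,"dy":0,"dz":0,"wx":0,"wy":0,"wz":0}]' 30
```

```text
clock: 4.0
eef_pos: [564.4, -276.5, 58.0]
eef_rot: [-3.141, 0.0, 1.294]
wrist_force: [-0.4, 0.2, 0.4]
finger_gap: 93.8
finger_force: 0.0
clock: 4.42
eef_pos: [564.7, -276.7, 59.2]
eef_rot: [3.141, 0.0, 1.293]
wrist_force: [-0.1, -0.3, -0.7]
finger_gap: 64.1
finger_force: 0.0
clock: 4.83
eef_pos: [564.4, -276.6, 58.4]
eef_rot: [-3.142, -0.0, 1.293]
wrist_force: [-0.5, 0.2, 0.5]
finger_gap: 30.8
finger_force: 0.0
```

```bash
python3 -m inch '[{"gripper":0,"dx":0,"dy":0,"dz":0,"wx":0,"wy":0,"wz":0},{"gripper":0,"dx":0,"dy":0,"dz":0,"wx":0,"wy":0,"wz":0},{"gripper":0,"dx":0,"dy":0,"dz":0,"wx":0,"wy":0,"wz":0},{"gripper":0,"dx":0,"dy":0,"dz":0,"wx":0,"wy":0,"wz":0},{"gripper":0,"dx":0,"dy":0,"dz":0,"wx":0,"wy":0,"wz":0}]' 30 && python3 -m inch '[{"gripper":0,"dx":0,"dy":0,"dz":0,"wx":0,"wy":0,"wz":0},{"gripper":0,"dx":0,"dy":0,"dz":0,"wx":0,"wy":0,"wz":0},{"gripper":0,"dx":0,"dy":0,"dz":0,"wx":0,"wy":0,"wz":0},{"gripper":0,"dx":0,"dy":0,"dz":0.005,"wx":0,"wy":0,"wz":0},{"gripper":0,"dx":0,"dy":0,"dz":0.01,"wx":0,"wy":0,"wz":0}]' 30 && python3 -m inch '[{"gripper":0,"dx":0,"dy":0,"dz":0.01,"wx":0,"wy":0,"wz":0},{"gripper":0,"dx":0,"dy":0,"dz":0.02,"wx":0,"wy":0,"wz":0},{"gripper":0,"dx":0,"dy":0,"dz":0.03,"wx":0,"wy":0,"wz":0},{"gripper":0,"dx":0,"dy":0,"dz":0.04,"wx":0,"wy":0,"wz":0},{"gripper":0,"dx":0,"dy":0,"dz":0.05,"wx":0,"wy":0,"wz":0}]' 30
```

```text
clock: 5.25
eef_pos: [564.4, -276.6, 58.4]
eef_rot: [-3.141, -0.0, 1.293]
wrist_force: [-0.8, -0.4, -0.8]
finger_gap: 9.7
finger_force: 30.0
clock: 5.67
eef_pos: [564.2, -276.4, 68.3]
eef_rot: [-3.14, -0.0, 1.293]
wrist_force: [0.7, -0.8, -4.4]
finger_gap: 9.8
finger_force: 30.0
clock: 6.08
eef_pos: [564.6, -276.6, 119.9]
eef_rot: [3.141, 0.0, 1.293]
wrist_force: [1.1, -0.0, -3.7]
finger_gap: 9.6
finger_force: 30.0
```

```bash
python3 -m inch '[{"gripper":0,"dx":-0.01,"dy":0.01,"dz":0.015,"wx":0,"wy":0,"wz":2},{"gripper":0,"dx":-0.03,"dy":0.025,"dz":0.03,"wx":0,"wy":0,"wz":5},{"gripper":0,"dx":-0.05,"dy":0.04,"dz":0.045,"wx":0,"wy":0,"wz":9},{"gripper":0,"dx":-0.07,"dy":0.06,"dz":0.055,"wx":0,"wy":0,"wz":12},{"gripper":0,"dx":-0.09,"dy":0.08,"dz":0.06,"wx":0,"wy":0,"wz":15}]' && python3 -m inch '[{"gripper":0,"dx":-0.015,"dy":0.025,"dz":0,"wx":0,"wy":0,"wz":3},{"gripper":0,"dx":-0.025,"dy":0.05,"dz":0,"wx":0,"wy":0,"wz":6},{"gripper":0,"dx":-0.035,"dy":0.08,"dz":0,"wx":0,"wy":0,"wz":9},{"gripper":0,"dx":-0.04,"dy":0.11,"dz":0,"wx":0,"wy":0,"wz":11},{"gripper":0,"dx":-0.044,"dy":0.14,"dz":0,"wx":0,"wy":0,"wz":11.2}]' && python3 -m inch '[{"gripper":0,"dx":0,"dy":0.025,"dz":0,"wx":0,"wy":0,"wz":0},{"gripper":0,"dx":0,"dy":0.05,"dz":0,"wx":0,"wy":0,"wz":0},{"gripper":0,"dx":0,"dy":0.07,"dz":0,"wx":0,"wy":0,"wz":0},{"gripper":0,"dx":0,"dy":0.082,"dz":0,"wx":0,"wy":0,"wz":0},{"gripper":0,"dx":0,"dy":0.087,"dz":0,"wx":0,"wy":0,"wz":0}]' && python3 -m inch '[{"gripper":0,"dx":0,"dy":0,"dz":-0.01,"wx":0,"wy":0,"wz":0},{"gripper":0,"dx":0,"dy":0,"dz":-0.025,"wx":0,"wy":0,"wz":0},{"gripper":0,"dx":0,"dy":0,"dz":-0.045,"wx":0,"wy":0,"wz":0},{"gripper":0,"dx":0,"dy":0,"dz":-0.06,"wx":0,"wy":0,"wz":0},{"gripper":0,"dx":0,"dy":0,"dz":-0.07,"wx":0,"wy":0,"wz":0}]'; python3 wl.py w4
```

```text
clock: 6.5
eef_pos: [473.8, -196.1, 180.5]
eef_rot: [3.139, 0.001, 1.557]
wrist_force: [1.1, -0.7, -2.9]
finger_gap: 9.8
finger_force: 30.0
clock: 6.92
eef_pos: [429.8, -55.4, 179.4]
eef_rot: [3.14, 0.0, 1.752]
wrist_force: [1.3, 0.9, -3.1]
finger_gap: 9.8
finger_force: 30.0
clock: 7.33
eef_pos: [430.4, 31.8, 179.2]
eef_rot: [3.141, -0.0, 1.752]
wrist_force: [0.1, -0.0, -3.3]
finger_gap: 9.8
finger_force: 30.0
clock: 7.75
eef_pos: [429.7, 29.6, 106.6]
eef_rot: [-3.14, -0.0, 1.75]
wrist_force: [-0.7, -0.2, -3.8]
finger_gap: 9.8
finger_force: 30.0
7.8 [429.23673578  29.66510893 105.56224996] [-1.79795920e+02 -3.26446994e-02  1.00251318e+02] [-2.47306486  0.53202558 -6.39113298]
```

View pics/w4.png

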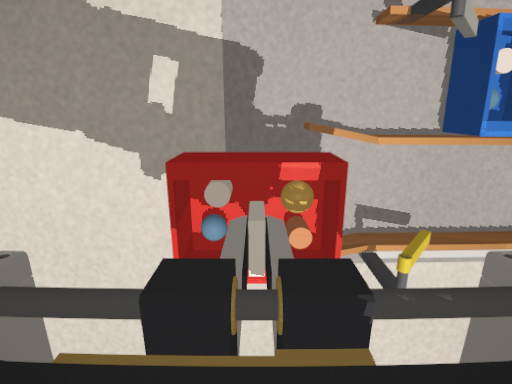

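The bin is held level with its end towards the lane. Left wall edge is at row ~140 for columns 380–510, the right wall at row ~240, and the catch at (415,250).

```bash
python3 - <<'E'
from h import *; import pickle
e=pickle.load(open("w4.pkl","rb")); im=cv2.imread("pics/w4.png"); hsv=cv2.cvtColor(im,cv2.COLOR_BGR2HSV)
m=cv2.inRange(hsv,(5,110,60),(17,255,255))
print("cam",-e[2].T@e[3])
Lp=[];Rp=[]
for c in (390,410,430,440,450,470,490,505):
    a=hsv[:,c,2]
    r=np.where(m[125:155,c])[0]+125; r2=np.where(m[225:260,c])[0]+225
    print(c,r.tolist(),a[r.min():r.max()+3].tolist(),r2.tolist(),a[228:252].tolist())
E
```

```text
cam [417.5127102  103.59753983 286.7317464 ]
390 [135, 136, 137, 138, 139, 140, 141, 142, 143] [112, 124, 171, 212, 212, 212, 213, 213, 211, 199, 177] [233, 234, 235, 236, 237, 238, 239, 240, 241, 242, 243, 244, 245, 246, 247, 248, 249] [105, 103, 103, 104, 109, 113, 111, 108, 111, 112, 116, 118, 117, 116, 114, 113, 134, 185, 211, 210, 211, 211, 207, 209]
410 [135, 136, 137, 138, 139, 140, 141, 142, 143] [110, 120, 163, 210, 209, 210, 210, 210, 208, 197, 175] [233, 234, 235, 236, 237, 238, 239, 240, 241] [99, 102, 105, 107, 110, 113, 112, 111, 109, 111, 113, 115, 116, 118, 130, 139, 142, 142, 141, 141, 141, 141, 142, 141]
430 [135, 136, 137, 138, 139, 140, 141, 142, 143] [110, 113, 159, 205, 206, 206, 205, 206, 205, 196, 169] [240, 241, 242, 243, 244, 245, 246, 247, 248, 249] [101, 99, 105, 130, 162, 179, 178, 168, 162, 153, 142, 135, 127, 119, 112, 110, 151, 191, 203, 202, 203, 202, 200, 215]
440 [135, 136, 137, 138, 139, 140, 141, 142, 143] [110, 113, 160, 201, 205, 204, 203, 203, 204, 194, 169] [232, 233, 234, 235, 236, 237, 238, 239, 240, 241, 242, 243, 244, 245, 246, 247, 248, 2
[... 643 characters left out ...]
 105, 107, 109, 111, 114, 114, 113, 115, 114, 108, 106, 103, 105, 172, 194, 194, 195, 193, 195, 205, 220]
490 [137, 138, 139, 140, 141, 142, 143] [134, 178, 193, 194, 194, 193, 194, 187, 174] [232, 233, 234, 235, 236, 237, 238, 239, 240, 241, 242, 243, 244, 245, 246, 247, 248] [101, 101, 102, 103, 105, 106, 110, 113, 112, 111, 114, 116, 112, 107, 101, 123, 175, 189, 188, 188, 187, 193, 193, 155]
505 [137, 138, 139, 140, 141, 142, 143, 144] [122, 172, 190, 190, 190, 190, 190, 186, 176, 170] [232, 233, 234, 235, 236, 237, 238, 239, 240, 241, 242, 243, 244, 245, 246, 247, 248] [99, 102, 103, 100, 104, 106, 109, 111, 110, 111, 112, 113, 110, 108, 108, 140, 179, 188, 188, 189, 188, 198, 186, 144]
```

```bash
python3 - <<'E'
from h import *; import pickle
e=pickle.load(open("w4.pkl","rb")); im=cv2.imread("pics/w4.png"); hsv=cv2.cvtColor(im,cv2.COLOR_BGR2HSV)
s=np.array([429.7,29.9])
for z in (30,36):
  L=onz(e,[[430,143.7],[505,144.0]],z)[:,:2]; R=onz(e,[[430,243.8],[505,242.9]],z)[:,:2]
  d=(L[1]-L[0]+R[1]-R[0]); u=d/np.linalg.norm(d); n=np.array([-u[1],u[0]])
  print(z,[np.degrees(np.arctan2(*(P[1]-P[0])[::-1])) for P in(L,R)],"width",(L.mean(0)-R.mean(0))@n,"lane mid",(L.mean(0)+R.mean(0))/2)
  u=np.array([np.cos(np.radians(10.35)),np.sin(np.radians(10.35))]);n=np.array([-u[1],u[0]])
  print("TCP offset left of lane centre",(s-(L.mean(0)+R.mean(0))/2)@n)
# bin rim near the front edge: red dark outer edge, left side
m=cv2.inRange(hsv,(0,130,60),(8,255,255))|cv2.inRange(hsv,(172,130,60),(180,255,255))
for c in (190,220,300,325): 
  r=np.where(m[140:200,c])[0]+140; print(c,r.min(),hsv[r.min():r.min()+30,c,2].tolist())
for r in (170,200,230): c=np.where(m[r,150:360])[0]+150; print(r,c.min(),c.max())
E
```

```text
30 [np.float64(10.519133941642279), np.float64(10.30882947012076)] width 97.32436830642696 lane mid [626.20481023  64.60298956]
TCP offset left of lane centre 1.165876963094168
36 [np.float64(10.519133941642279), np.float64(10.308829470120758)] width 95.04982992921445 lane mid [621.32753027  65.5143194 ]
TCP offset left of lane centre -0.6068800592626832
190 153 [127, 127, 127, 128, 127, 128, 128, 127, 127, 135, 141, 142, 141, 142, 141, 141, 142, 142, 141, 142, 143, 142, 142, 143, 141, 142, 142, 142, 141, 142]
220 152 [131, 127, 127, 128, 127, 127, 127, 127, 127, 127, 137, 142, 143, 142, 142, 142, 142, 142, 142, 142, 142, 142, 141, 141, 141, 143, 142, 142, 145, 146]
300 152 [122, 128, 127, 127, 127, 128, 128, 127, 126, 128, 215, 236, 244, 242, 243, 237, 230, 228, 228, 228, 228, 228, 228, 228, 228, 228, 228, 228, 176, 137]
325 153 [127, 126, 127, 127, 127, 127, 127, 127, 127, 136, 141, 142, 142, 141, 142, 142, 142, 142, 142, 142, 142, 142, 142, 143, 142, 141, 142, 127, 122, 122]
170 166 346
200 169 344
230 171 342
```

```bash
python3 - <<'E'
from h import *; import pickle
e=pickle.load(open("w4.pkl","rb")); s=np.array([429.5,29.8]); 
u=np.array([np.cos(np.radians(10.3)),np.sin(np.radians(10.3))]);n=np.array([-u[1],u[0]])
for p,z in (([[190,162.2],[325,162.2]],98),([[190,152.5],[325,152.5]],48)): print((onz(e,p,z)[:,:2]-s)@n)
E
python3 -m inch '[{"gripper":0,"dx":0,"dy":0.0005,"dz":-0.01,"wx":0,"wy":0,"wz":0},{"gripper":0,"dx":0,"dy":0.0005,"dz":-0.02,"wx":0,"wy":0,"wz":0},{"gripper":0,"dx":0,"dy":0.0005,"dz":-0.03,"wx":0,"wy":0,"wz":0},{"gripper":0,"dx":0,"dy":0.0005,"dz":-0.036,"wx":0,"wy":0,"wz":0},{"gripper":0,"dx":0,"dy":0.0005,"dz":-0.04,"wx":0,"wy":0,"wz":0}]' && for i in 1 2; do python3 -c "
from cell import manip;print(manip.read_state()['wrist_force'],manip.read_state()['eef_pos'])"; done; python3 -m inch '[{"gripper":0,"dx":0,"dy":0,"dz":-0.0005,"wx":0,"wy":0,"wz":0},{"gripper":0,"dx":0,"dy":0,"dz":-0.001,"wx":0,"wy":0,"wz":0},{"gripper":0,"dx":0,"dy":0,"dz":-0.0015,"wx":0,"wy":0,"wz":0},{"gripper":0,"dx":0,"dy":0,"dz":-0.002,"wx":0,"wy":0,"wz":0},{"gripper":0,"dx":0,"dy":0,"dz":-0.002,"wx":0,"wy":0,"wz":0}]'
```

```text
[42.51162432 42.41909074]
[42.05915212 41.93942647]
clock: 8.22
eef_pos: [430.2, 30.9, 67.6]
eef_rot: [-3.141, -0.0, 1.751]
wrist_force: [-0.2, -0.0, -2.5]
finger_gap: 9.6
finger_force: 30.0
[-0.16270498 -0.04610353 -2.46140442] [430.20192041  30.90405992  67.56450826]
[-0.16270498 -0.04610353 -2.46140442] [430.20192041  30.90405992  67.56450826]
clock: 8.63
eef_pos: [430.6, 31.0, 66.7]
eef_rot: [3.141, 0.0, 1.751]
wrist_force: [0.1, -0.8, -3.7]
finger_gap: 9.9
finger_force: 30.0
```

```bash
python3 wl.py w5; python3 - <<'E'
from h import *; import pickle
im=cv2.imread("pics/w5.png"); cv2.imwrite("pics/w5c.png",cv2.resize(im[90:250,150:512],(796,352),interpolation=cv2.INTER_CUBIC))
E
```

```text
8.6833 [430.58263569  30.93984038  66.66211315] [1.79976135e+02 3.44276855e-03 1.00303939e+02] [-0.08375958  1.81448023 -3.42920955]
```

View pics/w5c.png

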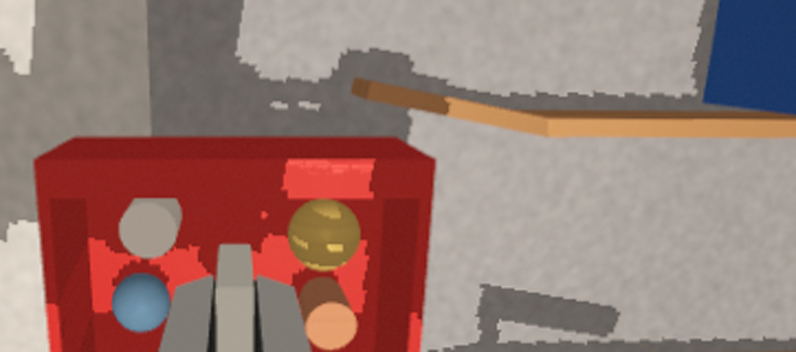

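The left rim edge of the bin is at crop row ~160 (row ~162.6), and its bottom edge at ~138. The lane's left wall inner edge is at crop row ~137, columns 550–796.

```bash
python3 - <<'E'
from h import *; import pickle
e=pickle.load(open("w5.pkl","rb")); im=cv2.imread("pics/w5.png"); v=cv2.cvtColor(im,cv2.COLOR_BGR2HSV)[...,2].astype(int)
for c in (185,215,320): print(c,v[148:170,c].tolist())
for c in (420,450,480,505): print(c,v[140:158,c].tolist(),im[140:158,c,0].tolist())
c=lambda p,z:onz(e,p,z)[:,:2]
u=np.array([np.cos(np.radians(10.35)),np.sin(np.radians(10.35))]);n=np.array([-u[1],u[0]]); s=np.array([430.46,30.93])
print("rim",(c([[185,162.5],[320,162.5]],58)-s)@n,"bottom",(c([[190,152.5],[320,152.5]],8)-s)@n)
print("wall",(c([[420,152],[505,152]],36)-s)@n)
E
```

```text
185 [141, 141, 143, 140, 132, 129, 128, 129, 130, 129, 129, 129, 129, 130, 137, 143, 143, 144, 145, 144, 144, 144]
215 [143, 144, 145, 144, 133, 129, 129, 129, 130, 129, 130, 129, 128, 129, 139, 144, 145, 144, 145, 145, 145, 144]
320 [107, 108, 108, 113, 125, 129, 130, 129, 129, 129, 130, 130, 130, 129, 191, 173, 144, 144, 144, 144, 144, 144]
420 [112, 113, 117, 135, 197, 213, 213, 213, 213, 213, 213, 209, 190, 176, 177, 179, 178, 176] [60, 47, 47, 56, 88, 98, 97, 98, 97, 98, 98, 108, 139, 161, 162, 164, 163, 161]
450 [109, 111, 116, 116, 186, 207, 208, 208, 208, 208, 208, 207, 192, 176, 175, 176, 176, 175] [67, 49, 48, 49, 80, 94, 94, 94, 93, 95, 94, 97, 133, 162, 161, 162, 162, 161]
480 [108, 113, 114, 113, 184, 203, 203, 203, 204, 203, 203, 203, 191, 173, 171, 170, 173, 175] [72, 48, 48, 47, 81, 93, 93, 92, 93, 93, 93, 93, 123, 153, 157, 155, 159, 161]
505 [98, 80, 113, 110, 158, 198, 199, 199, 199, 199, 199, 199, 187, 173, 169, 170, 170, 169] [98, 80, 46, 43, 66, 89, 89, 89, 89, 89, 89, 89, 126, 151, 155, 156, 156, 156]
rim [42.59792211 42.46799678] bottom [42.31820518 42.17045385]
wall [46.57219498 46.94724747]
```

```bash
python3 -m inch '[{"gripper":0,"dx":-0.0003,"dy":0.0015,"dz":-0.0003,"wx":0,"wy":0,"wz":0.2},{"gripper":0,"dx":-0.0003,"dy":0.0015,"dz":-0.0006,"wx":0,"wy":0,"wz":0.2},{"gripper":0,"dx":-0.0003,"dy":0.0015,"dz":-0.001,"wx":0,"wy":0,"wz":0.2},{"gripper":0,"dx":-0.0003,"dy":0.0015,"dz":-0.001,"wx":0,"wy":0,"wz":0.2},{"gripper":0,"dx":-0.0003,"dy":0.0015,"dz":-0.001,"wx":0,"wy":0,"wz":0.2}]' && python3 -m inch '[{"gripper":0,"dx":0,"dy":0,"dz":-0.0003,"wx":0,"wy":0,"wz":0},{"gripper":0,"dx":0,"dy":0,"dz":-0.0006,"wx":0,"wy":0,"wz":0},{"gripper":0,"dx":0,"dy":0,"dz":-0.0008,"wx":0,"wy":0,"wz":0},{"gripper":0,"dx":0,"dy":0,"dz":-0.0008,"wx":0,"wy":0,"wz":0},{"gripper":0,"dx":0,"dy":0,"dz":-0.0008,"wx":0,"wy":0,"wz":0}]'
```

```text
clock: 9.1
eef_pos: [430.1, 32.4, 65.4]
eef_rot: [-3.142, -0.0, 1.754]
wrist_force: [0.8, 0.4, -3.6]
finger_gap: 10.2
finger_force: 30.0
clock: 9.52
eef_pos: [430.2, 32.4, 64.6]
eef_rot: [-3.142, -0.0, 1.754]
wrist_force: [-0.7, -0.5, -3.6]
finger_gap: 10.0
finger_force: 30.0
```

```bash
for i in 1; do python3 -m inch '[{"gripper":0,"dx":0,"dy":0,"dz":-0.0005,"wx":0,"wy":0,"wz":0},{"gripper":0,"dx":0,"dy":0,"dz":-0.0005,"wx":0,"wy":0,"wz":0},{"gripper":0,"dx":0,"dy":0,"dz":-0.0005,"wx":0,"wy":0,"wz":0},{"gripper":0,"dx":0,"dy":0,"dz":-0.0005,"wx":0,"wy":0,"wz":0},{"gripper":0,"dx":0,"dy":0,"dz":-0.0005,"wx":0,"wy":0,"wz":0}]'; done | grep -E "eef_pos|wrist"; python3 -m inch '[{"gripper":0,"dx":0,"dy":0,"dz":-0.0005,"wx":0,"wy":0,"wz":0},{"gripper":0,"dx":0,"dy":0,"dz":-0.0005,"wx":0,"wy":0,"wz":0},{"gripper":0,"dx":0,"dy":0,"dz":-0.0005,"wx":0,"wy":0,"wz":0},{"gripper":0,"dx":0,"dy":0,"dz":-0.0005,"wx":0,"wy":0,"wz":0},{"gripper":0,"dx":0,"dy":0,"dz":-0.0005,"wx":0,"wy":0,"wz":0}]' | grep -E "eef_pos|wrist"
```

```text
eef_pos: [430.3, 32.4, 64.4]
wrist_force: [-2.8, -0.8, 5.1]
eef_pos: [430.3, 32.4, 64.4]
wrist_force: [-6.5, -0.3, 14.0]
```

```bash
python3 -m inch '[{"gripper":0,"dx":0,"dy":0,"dz":0.0007,"wx":0,"wy":0,"wz":0},{"gripper":0,"dx":0,"dy":0,"dz":0.0007,"wx":0,"wy":0,"wz":0},{"gripper":0,"dx":0.005,"dy":0.0009,"dz":0.0008,"wx":0,"wy":0,"wz":0},{"gripper":0,"dx":0.01,"dy":0.0018,"dz":0.0008,"wx":0,"wy":0,"wz":0},{"gripper":0,"dx":0.015,"dy":0.0028,"dz":0.0008,"wx":0,"wy":0,"wz":0}]' | grep -E "eef_pos|wrist"; python3 -m inch '[{"gripper":0,"dx":0.005,"dy":0.0009,"dz":0,"wx":0,"wy":0,"wz":0},{"gripper":0,"dx":0.01,"dy":0.0018,"dz":0,"wx":0,"wy":0,"wz":0},{"gripper":0,"dx":0.015,"dy":0.0028,"dz":0,"wx":0,"wy":0,"wz":0},{"gripper":0,"dx":0.02,"dy":0.0037,"dz":0,"wx":0,"wy":0,"wz":0},{"gripper":0,"dx":0.02,"dy":0.0037,"dz":0,"wx":0,"wy":0,"wz":0}]' | grep -E "eef_pos|wrist"
```

```text
eef_pos: [445.7, 35.3, 64.4]
wrist_force: [-2.2, -0.5, 1.7]
eef_pos: [466.1, 39.1, 64.4]
wrist_force: [2.3, 0.4, 1.7]
```

```bash
python3 -m inch '[{"gripper":0,"dx":0.004,"dy":0.0007,"dz":0,"wx":0,"wy":0,"wz":0},{"gripper":0,"dx":0.008,"dy":0.0015,"dz":0,"wx":0,"wy":0,"wz":0},{"gripper":0,"dx":0.012,"dy":0.0022,"dz":0,"wx":0,"wy":0,"wz":0},{"gripper":0,"dx":0.016,"dy":0.003,"dz":0,"wx":0,"wy":0,"wz":0},{"gripper":0,"dx":0.016,"dy":0.003,"dz":0,"wx":0,"wy":0,"wz":0}]' | grep -E "eef_pos|wrist"; python3 -m inch '[{"gripper":0,"dx":0.004,"dy":0.0007,"dz":0,"wx":0,"wy":0,"wz":0},{"gripper":0,"dx":0.008,"dy":0.0015,"dz":0,"wx":0,"wy":0,"wz":0},{"gripper":0,"dx":0.012,"dy":0.0022,"dz":0,"wx":0,"wy":0,"wz":0},{"gripper":0,"dx":0.016,"dy":0.003,"dz":0,"wx":0,"wy":0,"wz":0},{"gripper":0,"dx":0.016,"dy":0.003,"dz":0,"wx":0,"wy":0,"wz":0}]' | grep -E "eef_pos|wrist"; python3 -c "
from cell import manip;s=manip.read_state();print(s['moment'])"
```

```text
eef_pos: [481.8, 42.1, 64.4]
wrist_force: [1.0, 0.0, -1.4]
eef_pos: [497.9, 45.1, 64.4]
wrist_force: [2.2, 0.2, 0.1]
[ 0.015779   -0.29929072 -0.01818642]
```

```bash
python3 wl.py w6; python3 - <<'E'
from h import *; import pickle
e=pickle.load(open("w6.pkl","rb")); im=cv2.imread("pics/w6.png"); v=cv2.cvtColor(im,cv2.COLOR_BGR2HSV)[...,2].astype(int)
for c in (185,215,250): print(c,v[148:170,c].tolist())
for c in (360,390,420,440): print(c,v[144:166,c].tolist(),im[144:166,c,0].tolist())
E
```

```text
12.0667 [497.54446958  44.99352478  64.37420418] [1.79984786e+02 2.27513778e-03 1.00507698e+02] [ 0.99059645  0.15151981 -2.3018298 ]
185 [108, 108, 106, 110, 124, 131, 131, 131, 132, 131, 130, 131, 131, 131, 139, 145, 146, 146, 146, 145, 146, 146]
215 [110, 110, 109, 115, 127, 131, 131, 131, 131, 132, 131, 131, 132, 131, 140, 147, 146, 146, 146, 145, 146, 146]
250 [112, 112, 110, 114, 127, 131, 131, 132, 131, 131, 130, 131, 131, 132, 140, 146, 147, 147, 147, 148, 148, 147]
360 [118, 120, 152, 199, 216, 216, 217, 216, 216, 217, 216, 198, 178, 179, 180, 180, 181, 183, 184, 183, 181, 180] [49, 50, 65, 91, 100, 101, 102, 100, 102, 102, 102, 142, 163, 165, 165, 166, 166, 168, 169, 168, 167, 165]
390 [117, 117, 142, 188, 211, 211, 211, 211, 210, 211, 211, 197, 176, 176, 176, 176, 178, 180, 180, 179, 177, 177] [49, 49, 60, 84, 98, 98, 99, 98, 98, 99, 98, 134, 162, 161, 161, 161, 163, 165, 165, 165, 163, 162]
420 [105, 89, 127, 176, 205, 205, 206, 206, 205, 206, 206, 197, 172, 172, 174, 175, 175, 174, 173, 174, 174, 174] [105, 89, 54, 77, 95, 95, 95, 94, 95, 94, 95, 121, 158, 159, 160, 160, 161, 160, 157, 159, 160, 160]
440 [214, 198, 133, 165, 202, 201, 202, 202, 202, 202, 202, 197, 172, 172, 175, 178, 180, 179, 177, 176, 179, 181] [214, 198, 133, 72, 93, 92, 93, 93, 92, 93, 93, 111, 158, 158, 161, 164, 165, 165, 163, 162, 164, 166]
```

```bash
for k in 1; do python3 -m inch '[{"gripper":0,"dx":0.003,"dy":0.0003,"dz":0,"wx":0,"wy":0,"wz":0},{"gripper":0,"dx":0.006,"dy":0.0009,"dz":0,"wx":0,"wy":0,"wz":0},{"gripper":0,"dx":0.009,"dy":0.0014,"dz":0,"wx":0,"wy":0,"wz":0},{"gripper":0,"dx":0.012,"dy":0.0019,"dz":0,"wx":0,"wy":0,"wz":0},{"gripper":0,"dx":0.015,"dy":0.0025,"dz":0,"wx":0,"wy":0,"wz":0}]' | grep -E "eef_pos|wrist"; done; python3 -m inch '[{"gripper":0,"dx":0.003,"dy":0.0005,"dz":0,"wx":0,"wy":0,"wz":0},{"gripper":0,"dx":0.006,"dy":0.0011,"dz":0,"wx":0,"wy":0,"wz":0},{"gripper":0,"dx":0.009,"dy":0.0016,"dz":0,"wx":0,"wy":0,"wz":0},{"gripper":0,"dx":0.012,"dy":0.0022,"dz":0,"wx":0,"wy":0,"wz":0},{"gripper":0,"dx":0.015,"dy":0.0027,"dz":0,"wx":0,"wy":0,"wz":0}]' | grep -E "eef_pos|wrist"; python3 -m inch '[{"gripper":0,"dx":0.003,"dy":0.0005,"dz":0,"wx":0,"wy":0,"wz":0},{"gripper":0,"dx":0.006,"dy":0.0011,"dz":0,"wx":0,"wy":0,"wz":0},{"gripper":0,"dx":0.009,"dy":0.0016,"dz":0,"wx":0,"wy":0,"wz":0},{"gripper":0,"dx":0.012,"dy":0.0022,"dz":0,"wx":0,"wy":0,"wz":0},{"gripper":0,"dx":0.015,"dy":0.0027,"dz":0,"wx":0,"wy":0,"wz":0}]' | grep -E "eef_pos|wrist"
```

```text
eef_pos: [512.4, 47.5, 64.4]
wrist_force: [-1.5, -1.1, -1.7]
eef_pos: [527.4, 50.2, 64.4]
wrist_force: [-1.3, -0.4, -2.9]
eef_pos: [542.5, 52.9, 64.4]
wrist_force: [-0.1, -0.2, -3.2]
```

```bash
python3 -m inch '[{"gripper":0,"dx":0.004,"dy":0.0007,"dz":-0.0002,"wx":0,"wy":0,"wz":0},{"gripper":0,"dx":0.008,"dy":0.0014,"dz":-0.0002,"wx":0,"wy":0,"wz":0},{"gripper":0,"dx":0.012,"dy":0.0022,"dz":-0.0002,"wx":0,"wy":0,"wz":0},{"gripper":0,"dx":0.016,"dy":0.0029,"dz":-0.0002,"wx":0,"wy":0,"wz":0},{"gripper":0,"dx":0.02,"dy":0.0036,"dz":-0.0002,"wx":0,"wy":0,"wz":0}]' | grep -E "eef_pos|wrist"; python3 -m inch '[{"gripper":0,"dx":0.004,"dy":0.0007,"dz":0,"wx":0,"wy":0,"wz":0},{"gripper":0,"dx":0.008,"dy":0.0014,"dz":0,"wx":0,"wy":0,"wz":0},{"gripper":0,"dx":0.012,"dy":0.0022,"dz":0,"wx":0,"wy":0,"wz":0},{"gripper":0,"dx":0.016,"dy":0.0029,"dz":0,"wx":0,"wy":0,"wz":0},{"gripper":0,"dx":0.02,"dy":0.0036,"dz":0,"wx":0,"wy":0,"wz":0}]' | grep -E "eef_pos|wrist";  python3 wl.py w7; python3 - <<'E'
from h import *
im=cv2.imread("pics/w7.png"); v=cv2.cvtColor(im,cv2.COLOR_BGR2HSV)[...,2].astype(int)
print(v[148:170,215].tolist())
for c in (180,220,250,350,360,370): print(c,im[144:166,c,0].tolist())
E
```

```text
eef_pos: [562.6, 56.5, 64.4]
wrist_force: [-2.1, -0.1, 1.8]
eef_pos: [582.6, 60.1, 64.4]
wrist_force: [-1.0, -0.1, 5.1]
14.2 [583.22035401  60.19917185  64.41551638] [1.79949771e+02 4.77739714e-03 1.00506153e+02] [1.3348567  1.05015743 2.02025664]
[138, 139, 138, 138, 138, 138, 133, 130, 131, 131, 130, 130, 131, 131, 142, 147, 147, 146, 146, 146, 146, 146]
180 [49, 52, 53, 51, 53, 51, 52, 52, 55, 62, 46, 26, 27, 26, 27, 26, 25, 26, 29, 29, 32, 31]
220 [49, 54, 56, 55, 57, 58, 57, 58, 58, 56, 40, 26, 28, 25, 26, 28, 27, 26, 29, 27, 30, 31]
250 [50, 53, 58, 57, 58, 57, 57, 57, 59, 57, 36, 27, 26, 28, 27, 27, 27, 26, 30, 30, 30, 31]
350 [109, 71, 50, 52, 53, 53, 52, 53, 52, 52, 141, 168, 168, 168, 166, 165, 166, 166, 165, 165, 165, 168]
360 [110, 76, 78, 93, 91, 92, 93, 93, 92, 92, 140, 161, 160, 160, 162, 163, 167, 167, 167, 163, 162, 164]
370 [215, 136, 75, 90, 91, 91, 91, 92, 91, 91, 142, 166, 164, 161, 162, 163, 164, 166, 167, 167, 165, 163]
```

```bash
python3 -m inch '[{"gripper":0,"dx":0.004,"dy":0.0010,"dz":0.0001,"wx":0,"wy":0,"wz":0},{"gripper":0,"dx":0.008,"dy":0.0018,"dz":0.0001,"wx":0,"wy":0,"wz":0},{"gripper":0,"dx":0.012,"dy":0.0025,"dz":0.0001,"wx":0,"wy":0,"wz":0},{"gripper":0,"dx":0.016,"dy":0.0033,"dz":0.0001,"wx":0,"wy":0,"wz":0},{"gripper":0,"dx":0.02,"dy":0.0040,"dz":0.0001,"wx":0,"wy":0,"wz":0}]' | grep -E "eef_pos|wrist"; python3 -m inch '[{"gripper":0,"dx":0.004,"dy":0.0007,"dz":0,"wx":0,"wy":0,"wz":0},{"gripper":0,"dx":0.008,"dy":0.0015,"dz":0,"wx":0,"wy":0,"wz":0},{"gripper":0,"dx":0.012,"dy":0.0022,"dz":0,"wx":0,"wy":0,"wz":0},{"gripper":0,"dx":0.016,"dy":0.0029,"dz":0,"wx":0,"wy":0,"wz":0},{"gripper":0,"dx":0.02,"dy":0.0037,"dz":0,"wx":0,"wy":0,"wz":0}]' | grep -E "eef_pos|wrist";  python3 wl.py w8; python3 - <<'E'
from h import *; import pickle
e=pickle.load(open("w8.pkl","rb"))
im=cv2.imread("pics/w8.png"); v=cv2.cvtColor(im,cv2.COLOR_BGR2HSV)[...,2].astype(int)
print(v[148:170,215].tolist(), im[144:166,250,0].tolist())
for r in (165,180,195,210): print(r,im[r,325:420].max(1).tolist())
E
```

```text
eef_pos: [602.6, 64.1, 64.4]
wrist_force: [-2.8, -0.3, 5.0]
eef_pos: [622.6, 67.8, 64.4]
wrist_force: [-3.5, -0.7, 6.0]
15.0833 [623.20136764  67.90894802  64.44317392] [1.79953789e+02 2.72600307e-03 1.00502733e+02] [2.31605021 0.03214141 4.01522258]
[134, 132, 132, 132, 132, 133, 132, 131, 131, 130, 129, 131, 130, 130, 143, 146, 146, 145, 146, 146, 145, 145] [127, 85, 54, 55, 57, 56, 55, 57, 54, 55, 46, 29, 26, 25, 27, 26, 24, 27, 31, 28, 29, 30]
165 [146, 145, 146, 145, 146, 145, 145, 145, 145, 145, 145, 145, 146, 144, 145, 145, 144, 145, 145, 145, 145, 145, 150, 171, 184, 184, 183, 183, 182, 181, 181, 182, 183, 185, 185, 185, 183, 183, 182, 181, 180, 181, 184, 185, 187, 186, 184, 182, 126, 107, 108, 108, 108, 108, 107, 72, 27, 28, 27, 28, 26, 26, 26, 26, 27, 25, 27, 27, 26, 25, 26, 25, 26, 27, 27, 27, 27, 28, 28, 28, 45, 52, 52, 54, 53, 53, 54, 53, 100, 219, 226, 226, 226, 226, 226]
180 [131, 132, 131, 132, 132, 131, 131, 131, 131, 131, 132, 131, 131, 131, 131, 135, 144, 146, 145, 145, 145, 155, 175, 183, 180, 179, 180, 183, 185, 187, 187, 186, 183, 183, 180, 180, 180, 181, 184, 1
[... 441 characters left out ...]
187, 186, 185, 183, 183, 182, 174, 129, 108, 109, 108, 110, 110, 107, 55, 29, 28, 27, 26, 27, 27, 27, 27, 26, 27, 28, 27, 27, 25, 28, 28, 29, 27, 28, 29, 26, 28, 29, 41, 52, 52, 52, 54, 52, 52, 51, 152, 217, 228, 226, 226, 227, 227, 226, 227, 227, 226]
210 [124, 124, 124, 123, 125, 124, 124, 124, 124, 124, 124, 124, 125, 132, 145, 145, 145, 146, 145, 163, 181, 181, 181, 181, 181, 181, 181, 182, 181, 180, 177, 177, 178, 180, 181, 182, 182, 181, 180, 180, 181, 182, 183, 138, 111, 110, 109, 109, 108, 108, 75, 34, 27, 28, 28, 27, 28, 27, 27, 28, 25, 25, 26, 27, 27, 26, 25, 27, 26, 28, 27, 29, 26, 29, 41, 52, 51, 53, 52, 52, 51, 53, 173, 219, 227, 227, 227, 226, 227, 226, 226, 226, 226, 205, 180]
```

```bash
python3 - <<'E'
from h import *; import pickle
e=pickle.load(open("w8.pkl","rb"))
u=np.array([np.cos(np.radians(10.4)),np.sin(np.radians(10.4))]); s=np.array([623,67.9])
c=lambda p,z:(onz(e,p,z)[:,:2]-s)@u
print("stop bottom",c([[380.2,165],[378.5,180],[376.8,195],[375.3,210]],6),"rim",c([[346,180],[344.7,195]],56))
E
```

```text
stop bottom [104.12371899 104.08353449 104.0636436  104.24157403] rim [60.33471936 60.2938529 ]
```

```bash
python3 -m inch '[{"gripper":0,"dx":0.004,"dy":0.0007,"dz":0.0001,"wx":0,"wy":0,"wz":0},{"gripper":0,"dx":0.008,"dy":0.0015,"dz":0.0002,"wx":0,"wy":0,"wz":0},{"gripper":0,"dx":0.012,"dy":0.0022,"dz":0.0002,"wx":0,"wy":0,"wz":0},{"gripper":0,"dx":0.016,"dy":0.0029,"dz":0.0002,"wx":0,"wy":0,"wz":0},{"gripper":0,"dx":0.02,"dy":0.0037,"dz":0.0002,"wx":0,"wy":0,"wz":0}]' | grep -E "eef_pos|wrist"; python3 -m inch '[{"gripper":0,"dx":0.003,"dy":0.0006,"dz":0,"wx":0,"wy":0,"wz":0},{"gripper":0,"dx":0.006,"dy":0.0011,"dz":0,"wx":0,"wy":0,"wz":0},{"gripper":0,"dx":0.009,"dy":0.0017,"dz":0,"wx":0,"wy":0,"wz":0},{"gripper":0,"dx":0.012,"dy":0.0022,"dz":0,"wx":0,"wy":0,"wz":0},{"gripper":0,"dx":0.014,"dy":0.0026,"dz":0,"wx":0,"wy":0,"wz":0}]' | grep -E "eef_pos|wrist";  python3 -m inch '[{"gripper":0,"dx":0.001,"dy":0.0002,"dz":0,"wx":0,"wy":0,"wz":0},{"gripper":0,"dx":0.002,"dy":0.0004,"dz":0,"wx":0,"wy":0,"wz":0},{"gripper":0,"dx":0.003,"dy":0.0006,"dz":0,"wx":0,"wy":0,"wz":0},{"gripper":0,"dx":0.004,"dy":0.0007,"dz":0,"wx":0,"wy":0,"wz":0},{"gripper":0,"dx":0.005,"dy":0.0009,"dz":0,"wx":0,"wy":0,"wz":0}]' | grep -E "eef_pos|wrist"
```

```text
eef_pos: [642.5, 71.5, 64.4]
wrist_force: [-2.6, -0.0, 2.1]
eef_pos: [656.4, 74.1, 64.4]
wrist_force: [-2.4, -0.8, 1.5]
eef_pos: [661.2, 75.0, 64.5]
wrist_force: [-1.7, -0.0, 0.1]
```

```bash
python3 -m inch '[{"gripper":0,"dx":0.0005,"dy":0.0001,"dz":0,"wx":0,"wy":0,"wz":0},{"gripper":0,"dx":0.001,"dy":0.0002,"dz":0,"wx":0,"wy":0,"wz":0},{"gripper":0,"dx":0.0015,"dy":0.0003,"dz":0,"wx":0,"wy":0,"wz":0},{"gripper":0,"dx":0.002,"dy":0.0004,"dz":0,"wx":0,"wy":0,"wz":0},{"gripper":0,"dx":0.002,"dy":0.0004,"dz":0,"wx":0,"wy":0,"wz":0}]' | grep -E "eef_pos|wrist"; python3 wl.py w9;  python3 - <<'E'
from h import *; import pickle
e=pickle.load(open("w9.pkl","rb")); im=cv2.imread("pics/w9.png"); hsv=cv2.cvtColor(im,cv2.COLOR_BGR2HSV)
for r in (180,210): print(r,im[r,330:400].max(1).tolist())
y=cv2.inRange(hsv,(22,150,80),(32,255,255)); p=np.argwhere(y); print(p.min(0),p.max(0),len(p))
E
```

```text
eef_pos: [663.2, 75.4, 64.4]
wrist_force: [-1.0, 0.3, -1.1]
16.8 [663.23931682  75.35504737  64.45327582] [ 1.79991093e+02 -1.04978111e-03  1.00503996e+02] [ 0.24153703 -0.49134406 -0.89770513]
180 [131, 132, 131, 132, 131, 131, 132, 132, 132, 131, 136, 144, 146, 146, 146, 145, 123, 60, 31, 33, 32, 33, 71, 126, 148, 147, 147, 147, 147, 212, 234, 233, 233, 233, 205, 181, 181, 181, 180, 179, 180, 181, 181, 181, 181, 182, 186, 212, 222, 222, 222, 221, 222, 224, 226, 228, 230, 230, 230, 229, 227, 226, 225, 224, 224, 223, 223, 223, 224, 221]
210 [125, 125, 125, 126, 125, 125, 125, 124, 133, 144, 146, 145, 146, 146, 118, 31, 32, 32, 32, 51, 118, 147, 147, 146, 146, 147, 148, 210, 233, 233, 233, 207, 188, 190, 192, 191, 189, 188, 187, 186, 188, 185, 183, 191, 218, 223, 224, 226, 227, 226, 226, 225, 224, 225, 224, 223, 221, 219, 218, 218, 220, 222, 224, 225, 225, 225, 225, 224, 224, 225]
[255  70] [288 161] 1326
```

```bash
python3 -m inch '[{"gripper":0,"dx":0.0003,"dy":0,"dz":0,"wx":0,"wy":0,"wz":0},{"gripper":0,"dx":0.0006,"dy":0.0001,"dz":0,"wx":0,"wy":0,"wz":0},{"gripper":0,"dx":0.001,"dy":0.0002,"dz":0,"wx":0,"wy":0,"wz":0},{"gripper":0,"dx":0.001,"dy":0.0002,"dz":0,"wx":0,"wy":0,"wz":0},{"gripper":0,"dx":0.001,"dy":0.0002,"dz":0,"wx":0,"wy":0,"wz":0}]' | grep -E "eef_pos|wrist"; python3 wl.py w10;  python3 - <<'E'
from h import *; import pickle
im=cv2.imread("pics/w10.png"); hsv=cv2.cvtColor(im,cv2.COLOR_BGR2HSV)
for n in ("w8","w9","w10"):
  im=cv2.imread(f"pics/{n}.png"); hsv=cv2.cvtColor(im,cv2.COLOR_BGR2HSV)
  y=cv2.inRange(hsv,(22,150,80),(32,255,255)); y[:230]=0;y[300:]=0; p=np.argwhere(y); print(n,p.min(0),p.max(0),len(p))
cv2.imwrite("pics/w9d.png",np.hstack([cv2.resize(cv2.imread(f"pics/{n}.png")[230:300,30:210],(390,152)) for n in("w8","w10")]))
E
```

```text
eef_pos: [663.9, 75.5, 64.4]
wrist_force: [-4.3, -0.5, 0.2]
17.2667 [663.95559508  75.53578052  64.47409861] [-1.79967441e+02 -3.84842288e-03  1.00506121e+02] [-3.93632255 -0.74343109 -0.48379204]
w8 [287 138] [288 144] 9
w9 [255  70] [288 161] 1326
w10 [255  69] [288 160] 1337
```

```bash
python3 - <<'E'
from h import *; import pickle
e=pickle.load(open("w10.pkl","rb"))
o=np.array([582.9,58.5]); u=np.array([np.cos(np.radians(10.4)),np.sin(np.radians(10.4))]); n=np.array([-u[1],u[0]])
W=lambda x,y,z: np.r_[o+x*u+y*n,z]
for nm,T in(("down",(8,34)),("up",(25.4,60))):
  print(nm,[proj(e,W(x,y,z)).round().tolist() for x,z in((-40,85),T) for y in(-45,-33)])
print("centre of bin rack x",(np.array([664,75.5])-o)@u)
E
```

```text
down [[[67.0, 306.0]], [[64.0, 290.0]], [[163.0, 267.0]], [[162.0, 254.0]]]
up [[[67.0, 306.0]], [[64.0, 290.0]], [[176.0, 286.0]], [[175.0, 271.0]]]
centre of bin rack x 82.83647175222514
```

View pics/w10.png

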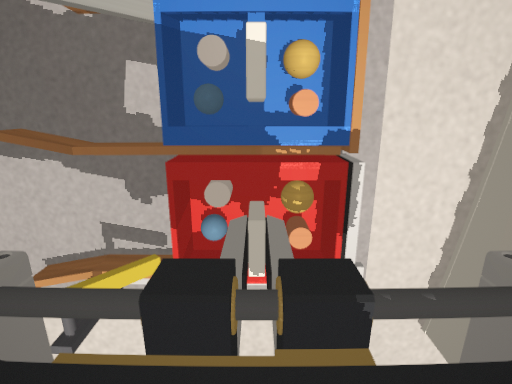

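The catch bar now runs from (70,288) down to its tip at (160,255). This matches the fully-down prediction, and the red bin is against the black stop at column ~347. I'll release it now.

```bash
python3 -m inch '[{"gripper":0.35,"dx":0,"dy":0,"dz":0,"wx":0,"wy":0,"wz":0},{"gripper":0.35,"dx":0,"dy":0,"dz":0,"wx":0,"wy":0,"wz":0},{"gripper":0.35,"dx":0,"dy":0,"dz":0,"wx":0,"wy":0,"wz":0},{"gripper":0.35,"dx":0,"dy":0,"dz":0,"wx":0,"wy":0,"wz":0},{"gripper":0.35,"dx":0,"dy":0,"dz":0,"wx":0,"wy":0,"wz":0}]' && python3 -m inch '[{"gripper":0.35,"dx":0,"dy":0,"dz":0.005,"wx":0,"wy":0,"wz":0},{"gripper":0.35,"dx":0,"dy":0,"dz":0.01,"wx":0,"wy":0,"wz":0},{"gripper":0.35,"dx":0,"dy":0,"dz":0.02,"wx":0,"wy":0,"wz":0},{"gripper":0.35,"dx":0,"dy":0,"dz":0.035,"wx":0,"wy":0,"wz":0},{"gripper":0.35,"dx":0,"dy":0,"dz":0.05,"wx":0,"wy":0,"wz":0}]' && python3 -m inch '[{"gripper":0.35,"dx":0,"dy":0,"dz":0.03,"wx":0,"wy":0,"wz":0},{"gripper":0.35,"dx":0,"dy":-0.02,"dz":0.06,"wx":0,"wy":0,"wz":0},{"gripper":0.35,"dx":0,"dy":-0.04,"dz":0.09,"wx":0,"wy":0,"wz":0},{"gripper":0.35,"dx":-0.01,"dy":-0.06,"dz":0.12,"wx":0,"wy":0,"wz":0},{"gripper":0.35,"dx":-0.02,"dy":-0.08,"dz":0.14,"wx":0,"wy":0,"wz":0}]'; python3 -m inch '[{"gripper":0.35,"dx":0,"dy":0,"dz":0,"wx":0,"wy":0,"wz":0},{"gripper":0.35,"dx":0,"dy":0,"dz":0,"wx":0,"wy":0,"wz":0},{"gripper":0.35,"dx":0,"dy":0,"dz":0,"wx":0,"wy":0,"wz":0},{"gripper":0.35,"dx":0,"dy":0,"dz":0,"wx":0,"wy":0,"wz":0},{"gripper":0.35,"dx":0,"dy":0,"dz":0,"wx":0,"wy":0,"wz":0}]'; python3 wl.py w11; python3 - <<'E'
from h import *; import pickle
e=pickle.load(open("w11.pkl","rb")); im=cv2.imread("pics/w11.png"); hsv=cv2.cvtColor(im,cv2.COLOR_BGR2HSV)
o=np.array([582.9,58.5]); u=np.array([np.cos(np.radians(10.4)),np.sin(np.radians(10.4))]); n=np.array([-u[1],u[0]])
W=lambda x,y,z: np.r_[o+x*u+y*n,z]
for nm,T in(("down",(8,34)),("up",(25.4,60))): print(nm,[proj(e,W(x,y,z)).round().tolist() for x,z in((-40,85),T) for y in(-45,-33)])
y=cv2.inRange(hsv,(22,150,80),(32,255,255)); k,l,st,_=cv2.connectedComponentsWithStats(y); print([s.tolist() for s in st[1:] if s[4]>60])
m=cv2.inRange(hsv,(0,130,60),(8,255,255))|cv2.inRange(hsv,(172,130,60),(180,255,255))
c=max(cv2.findContours(m[:260],cv2.RETR_EXTERNAL,cv2.CHAIN_APPROX_NONE)[0],key=cv2.contourArea).reshape(-1,2)
r=cv2.minAreaRect(onz(e,c,56)[:,:2].astype(np.float32)); print(r,(np.array(r[0])-o)@u,(np.array(r[0])-o)@n)
E
```

```text
clock: 17.68
eef_pos: [664.3, 75.5, 64.7]
eef_rot: [3.141, 0.0, 1.754]
wrist_force: [0.4, -0.2, 0.2]
finger_gap: 32.4
finger_force: 0.0
clock: 18.1
eef_pos: [664.2, 75.5, 115.9]
eef_rot: [3.141, -0.0, 1.754]
wrist_force: [-0.5, 0.1, -0.2]
finger_gap: 32.8
finger_force: 0.0
clock: 18.52
eef_pos: [644.2, -5.3, 258.7]
eef_rot: [3.138, 0.001, 1.754]
wrist_force: [-0.2, 0.6, 0.4]
finger_gap: 32.8
finger_force: 0.0
clock: 18.93
eef_pos: [644.0, -3.6, 253.3]
eef_rot: [-3.14, -0.001, 1.755]
wrist_force: [-0.2, 0.9, 0.7]
finger_gap: 32.5
finger_force: 0.0
18.9833 [644.10609336  -3.72670551 253.47289089] [-1.79906869e+02 -2.62863816e-02  1.00557222e+02] [-0.90769876 -0.47330749  0.39671877]
down [[[182.0, 152.0]], [[181.0, 142.0]], [[226.0, 147.0]], [[226.0, 139.0]]]
up [[[182.0, 152.0]], [[181.0, 142.0]], [[238.0, 150.0]], [[238.0, 140.0]]]
[[445, 108, 67, 23, 1262], [178, 139, 48, 15, 464], [52, 352, 13, 11, 83]]
((665.7695922851562, 74.22249603271484), (121.46464538574219, 89.64944458007812), 10.632707595825195) 84.34637831464778 0.5046505811761534
```

Catch bar ends at column 226, which matches fully down (fully up would be 238). The bin sits square at the stop, so I'm handing in.

```bash
python3 -c "
from cell import manip;print(manip.sign_off())"
```

```text
the job is handed in; nothing more can be done
None
```

The red bin was slid in to the end stop with about 4 N of contact and released, the wrist camera shows the yellow catch fully down behind it, and the job is handed in at about 19 s (the one high force was a brief 14 N reading on the floor while setting it down).

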